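Make up two thermostat kits for the assembly machine

ROBOT

A 7-joint arm with a two-finger parallel gripper is mounted at the origin on the work surface. World frame = base frame: x ahead of the robot, y to its left, z up, the work surface at z = 0. Lengths are in m, angles in rad, forces in N, time in s.
With the tool pointing down it reaches from about 0.4 to 0.925 m from the base axis. Payload 5.6 kg.
Tool frame: the origin (TCP) lies at the very end of the fingers, on their centre line; the grasp point (between the pads) lies 19 mm behind it; z points along the fingers, y is the line along which they close (so a half turn about z gives the same grasp; the last joint's range is limited). The gripper opens to 85 mm and grips with 20 to 120 N. Pads are 22 mm wide; open, the fingers measure 114 mm over their backs; the gripper's body (76 mm by 85 mm) begins 54 mm behind the grasp point. The pads swing forward as they close: fully open they stand 13 mm farther back than shut.
Start: joints at [1.128, 0.468, -0.012, 1.603, 0.006, 1.071, -0.056], TCP at [0.253, -0.599, 0.231] pointing down, gripper open.
Joint ranges: [-2.53, 2.53], [-0.31, 2.02], [-1.57, 1.55], [0.28, 2.44], [-1.29, 4.43], [0.15, 1.84], [-2.92, 2.92]. Speed limits (rad/s): [2.57, 2.57, 3.14, 3.14, 3.14, 3.14, 3.14].

INTERFACE

Orientations are given as a rotation vector (axis times angle).
In Python, from plant import env gives the robot as it stands.
- The arm moves only by the tool jog_arm, never from a script. Its argument "commands" is a list of rows, each an object of numbers: "tx", "ty", "tz": the shift along the tool's x, y, z normalised to -1 to 1, where 1 is 300 mm; "spin": the turn about the tool's z normalised to -1 to 1, where 1 is 90 degrees; "jaw": the closure, from 0 (fully open) to 1 (shut). A call has 1 to 12 rows; each row is the pose to reach, as a shift and turn from the pose commanded when the call began, along the tool's axes at that moment; what a row does not reach only later rows make up. A row lasts 1/10 s, in which the tool goes at most 50 mm and 8.59 degrees, less where a joint would pass 70% of its speed; a pose out of reach is approached as far as the arm can. A call with a number of a shift or a turn outside -1 to 1 is refused whole. A call with a gripper value outside its range is refused whole. The fingers move at their own pace and stop on an object; the grip force is fixed at half the most. Time passes only in rows, so rows that repeat a pose let the fingers close. It gives the time, the measured TCP pose, the force, the opening and the grip force at its end, in the units of the state.
- env.get_obs(): the state, without advancing time (a new reading comes with each control period).
- env.camera(name): name is "scene" or "top"; returns the picture (400x640x3 uint8, red, green, blue); there is no depth.
- env.camera_params(name): a dict with "fx", "fy", "cx", "cy" (pixels), "world_from_camera" (4x4, takes a point from camera to world coordinates). Camera axes: x right, y down, z forward; pixel columns grow to the right and rows downward; lengths in m; the calibration is good to about 2 mm. A picture is of the moment at which its call begins. camera_params takes no time and is no camera call.
- env.finish_job(): hands the job in; it is judged then, once.
The state is a dict: "time": time; "joint_positions": joint angles; "joint_velocities": joint speeds; "tau": joint torques, N m; "tcp_pos": TCP position; "tool_rot": TCP orientation; "wrist_force": force on the tool from outside, world axes, zero at the start; "torque": the same for the moment, N m; "finger_gap": finger opening in m; "finger_force": force on a finger pad.
Only numpy, scipy, OpenCV 4.12 (cv2) and the standard library are available. Lean on these libraries where they do the work, as an engineer would, in place of code of your own. Each camera call takes 0.05 s, during which the arm holds its last target. There are 200 camera calls.

TASK

Make up two kits from the parts on the bench, one part to a compartment, each standing upright on the compartment's floor. The tray with three compartments gets the elbow housing (the one with the side outlet) in the middle, and the small thermostat and the brass bush in the outer two, whichever way round; the tray with two compartments gets the straight housing and the large thermostat, whichever way round. Leave the carton and the wrench alone.

Things in the scene. Friction and masses are not known exactly. Their poses are not given: they have to be found in the camera images.
- tray3: Blue plastic kit tray fixed to the bench (it does not move), 292 x 100 x 14 mm, its long side along its own x, divided into three equal compartments in a row. Each compartment is 92 x 92 mm inside; walls are 4 mm thick, their tops 14 mm above the bench, and the inner floor is 4 mm above the bench. Origin: centre of the underside. Compartment centres at x = -96, 0 and +96 mm (y = 0) in the tray's frame.
- tray2: Blue plastic kit tray fixed to the bench (it does not move), 196 x 100 x 14 mm, its long side along its own x, divided into two equal compartments in a row. Each compartment is 92 x 92 mm inside; walls are 4 mm thick, their tops 14 mm above the bench, and the inner floor is 4 mm above the bench. Origin: centre of the underside. Compartment centres at x = -48 and +48 mm (y = 0) in the tray's frame.
- elbow_housing: Aluminium thermostat housing with a SIDE outlet, 0.2 kg: 8 mm flange (50 mm disc, two bolt ears reaching 38 mm from the axis along +y and -y), upright neck 32 mm across, 50 mm high, top rim bevelled 4 mm, level outlet pipe 22 mm across (bead 24) along +x, 30 mm up, ending 38 mm from the axis. Grip the neck on its +y and -y sides. Origin: centre of the underside, z up.
- straight_housing: Aluminium thermostat housing with a STRAIGHT upright outlet: square flange 56 x 56 x 8 mm, one upright round pipe 30 mm across (32 mm at a small bead) up to 56 mm high, no side outlet. About 0.18 kg. Origin: centre of the underside, z up along the pipe; flange sides along x and y.
- large_thermostat: The larger thermostat: round steel flange 62 mm across and 4 mm thick with a 45 mm step on it up to 8 mm, a spring coil 35 mm across up to 20 mm high, and an upright brass capsule 22 mm across up to 44 mm high, to grip. About 0.1 kg. Round. Origin: centre of the underside, z up.
- small_thermostat: The smaller thermostat, of the same form: round steel flange 42 mm across and 4 mm thick with a 30 mm step up to 8 mm, spring coil 26 mm across up to 13 mm high, upright brass capsule 16 mm across up to 36 mm high, to grip. About 0.06 kg. Round. Origin: centre of the underside, z up.
- bush: Plain brass bush: ring 38 mm outside, 24 mm bore, 20 mm high, standing flat. About 0.1 kg. Grip it across the outside. Origin: centre of the underside, z up along the bore.
- carton: Closed cardboard carton, 70 x 120 x 60 mm, 0.5 kg, loose, beyond the parts. Not part of the job: leave it where it is. Origin: centre of the underside.
- wrench: Steel wrench, about 180 mm long and 10 mm high, lying loose beyond the parts. Not part of the job: leave it where it is. Origin: on its underside.

How it is judged:
By the outcome, as a careful person would: the job done as asked, in the order asked, and still so for the second after the job is handed in, with the robot touching nothing.
It also fails if it takes over 118 s, if anything falls off the work surface, if the arm or the gripper's body presses on something with over 40 N, if the wrist force passes 120 N, or if a joint passes its speed limit or range.

## Working session

There is one attempt and no reset: what is moved stays moved. The work goes in short steps, Python scripts to look and compute and a tool call to move; the robot and the scene stay as the last step left them, time stands still between calls to the robot, and variables do not carry over. Pictures are saved under pics/ and viewed, at most 14 in all, crops included, and the job is handed in when it is done.

Besides the shell and the picture viewer there is one more tool, called after "Emit:" by a JSON object that holds its "fn" and its "kwargs", one argument or row to a line. jog_arm: Moves the arm, as the interface text tells. Its arguments: {"type":"object","properties":{"commands":{"type":"array","items":{"type":"object","properties":{"tx":{"type":"number","minimum":-1,"maximum":1},"ty":{"type":"number","minimum":-1,"maximum":1},"tz":{"type":"number","minimum":-1,"maximum":1},"spin":{"type":"number","minimum":-1,"maximum":1},"jaw":{"type":"number"}}}}},"required":["commands"]}

```bash
ls; mkdir -p pics
python3 - <<'E'
from plant import env
import cv2
o=env.get_obs(); print({k:o[k] for k in('time','tcp_pos','tool_rot','finger_gap')})
for n in('scene','top'):
    cv2.imwrite(f'pics/{n}0.png',env.camera(n)[:,:,::-1]); print(n,env.camera_params(n))
E
```

```text
pics
{'time': 0.0, 'tcp_pos': array([ 0.25269722, -0.59825759,  0.23033038]), 'tool_rot': array([-3.07736805e+00, -6.23373512e-01,  7.45673643e-04]), 'finger_gap': 0.08537776539415316}
scene {'fx': 430.0826116999614, 'fy': 430.0826116999614, 'cx': 319.9209199811224, 'cy': 198.09138699671416, 'world_from_camera': array([[-0.21203766,  0.62359908, -0.75243885,  1.29887137],
       [ 0.97706431,  0.11980953, -0.17604264,  0.1432314 ],
       [-0.01963068, -0.77250881, -0.63470054,  0.60410479],
       [ 0.        ,  0.        ,  0.        ,  1.        ]])}
top {'fx': 371.9040878988266, 'fy': 371.9040878988266, 'cx': 317.99961787984364, 'cy': 195.29215374352833, 'world_from_camera': array([[ 0.0033484 , -0.99686396,  0.07906353,  0.55337296],
       [-0.99990531, -0.0022823 ,  0.01357053, -0.00337619],
       [-0.01334753, -0.07910148, -0.99677721,  0.80117903],
       [ 0.        ,  0.        ,  0.        ,  1.        ]])}
```

View pics/top0.png

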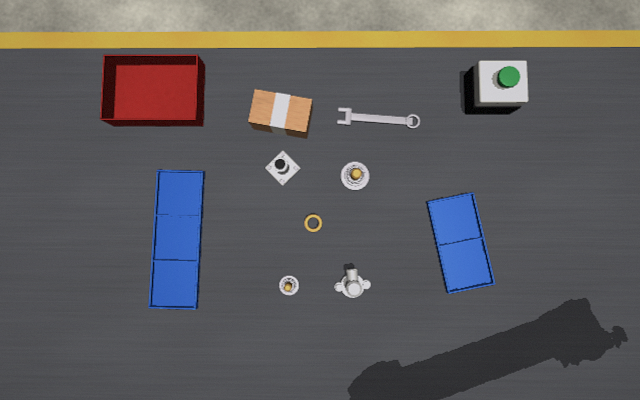

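View pics/scene0.png

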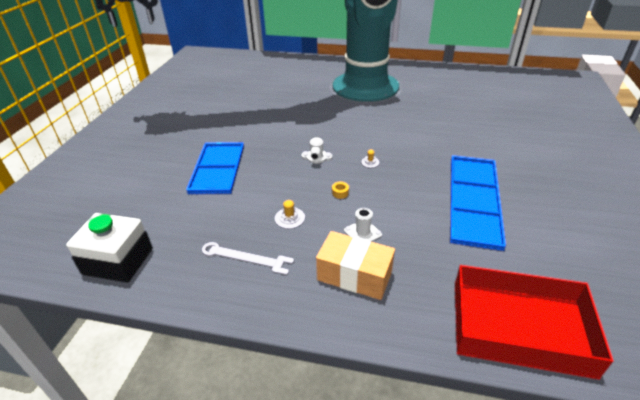

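The top view shows tray3 around (177,239), tray2 (460,243), elbow (352,285), small thermostat (288,286), bush (313,223), straight housing (283,168) and large thermostat (355,176). Next I'll enlarge both views.

Run:
```python
import cv2
a=cv2.imread('pics/top0.png');b=cv2.imread('pics/scene0.png')
def c(i,u0,v0,w,h,s,n):
    m=cv2.resize(i[v0:v0+h,u0:u0+w],None,fx=s,fy=s,interpolation=cv2.INTER_CUBIC)
    for k in range(0,w,10):
        if (u0+k)%20==0: cv2.line(m,(k*s,0),(k*s,6),(0,255,255),1);cv2.putText(m,str(u0+k),(k*s,16),0,.35,(0,255,255))
    for k in range(0,h,10):
        if (v0+k)%20==0: cv2.line(m,(0,k*s),(6,k*s),(0,255,255),1);cv2.putText(m,str(v0+k),(8,k*s+4),0,.35,(0,255,255))
    cv2.imwrite(n,m)
c(a,260,140,130,160,4,'pics/topc.png')
c(b,260,130,140,115,5,'pics/scenec.png')
```

```text
(no output)
```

View pics/topc.png

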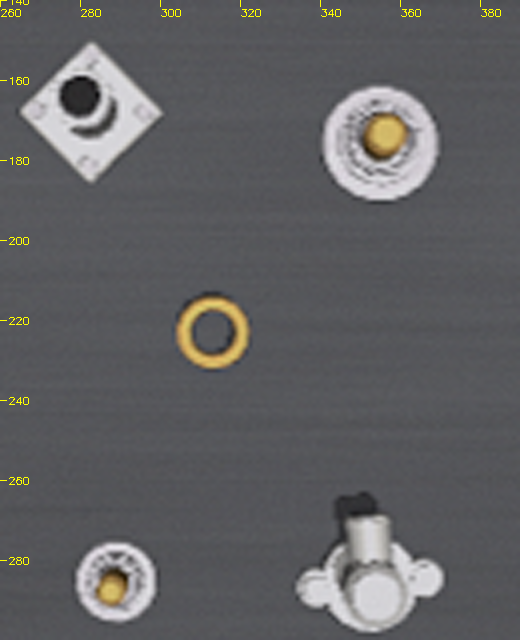

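View pics/scenec.png

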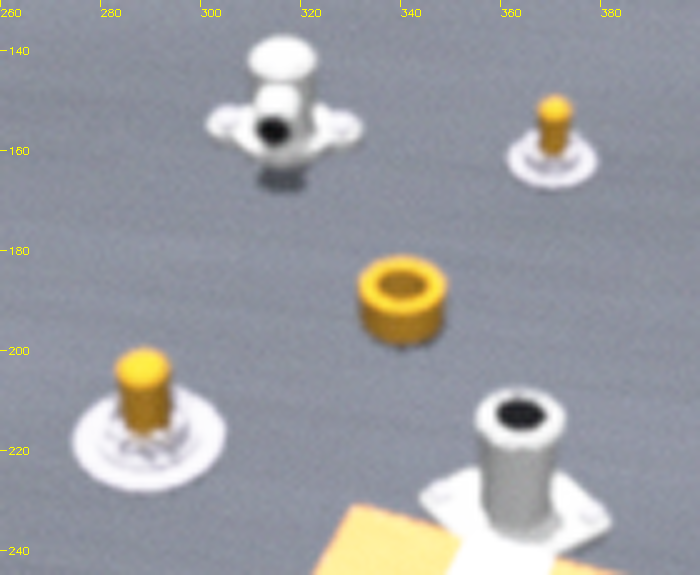

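Positions in the top crop: elbow neck top (353.6,288.6), small capsule (288,286.6), bush (313,222.6), large capsule (356.5,172.9), straight bore (279.4,164). The scene crop shows the same parts. I'll triangulate these and get the trays from blue masks.

```bash
cat > h.py <<'E'
import numpy as np, cv2
from plant import env
P={n:env.camera_params(n) for n in('scene','top')}
def ray(n,p):
    c=P[n];T=c['world_from_camera'];d=T[:3,:3]@[(p[0]-c['cx'])/c['fx'],(p[1]-c['cy'])/c['fy'],1]
    return T[:3,3],d/np.linalg.norm(d)
def atz(n,p,z):
    o,d=ray(n,p);return o+d*(z-o[2])/d[2]
def tri(pt,ps):
    A=[];b=[];
    for n,p in(('top',pt),('scene',ps)):
        o,d=ray(n,p);M=np.eye(3)-np.outer(d,d);A.append(M);b.append(M@o)
    A=np.vstack(A);b=np.hstack(b);x,*_=np.linalg.lstsq(A,b,rcond=None);return x,np.linalg.norm(A@x-b)
E
python3 - <<'E'
from h import *
np.set_printoptions(precision=4,suppress=True)
T={'elbow':((353.6,288.6),(316.3,141.3),.05),'small':((287.9,286.6),(370.9,151.3),.036),'bush':((312.9,222.6),(340.5,186.6),.02),'large':((356.4,172.9),(288.5,203.5),.044),'straight':((279.4,164.1),(364.1,213.1),.056)}
for k,(a,b,z) in T.items(): print(k,*tri(a,b),atz('top',a,z)[:2],atz('scene',b,z)[:2])
for k,p,z in(('smallfl',(288.9,285.4),.004),('largefl',(355,175.6),.004),('strfl',(282.6,167.9),.008)):print(k,atz('top',p,z))
e=[atz('top',p,.008)[:2] for p in((338.6,286.9),(366.6,284.1))];print('ears',e,np.mean(e,0))
c=[atz('top',(260+x/4,140+y/4),.008)[:2] for x,y in((20,111),(92,41),(162,113),(91,183))]
for i in range(4):
    d=c[(i+1)%4]-c[i];print('side',np.linalg.norm(d),np.degrees(np.arctan2(d[1],d[0]))%90)
for n in('top','scene'):
    im=cv2.imread(f'pics/{n}0.png');hsv=cv2.cvtColor(im,cv2.COLOR_BGR2HSV)
    m=cv2.inRange(hsv,(100,150,60),(125,255,255))
    if n=='scene': m[:110]=0
    cs,_=cv2.findContours(m,0,cv2.CHAIN_APPROX_NONE)
    for q in sorted(cs,key=cv2.contourArea)[-2:]:
        # project the outline to wall-top height, fit a rectangle
        w=np.float32([atz(n,p[0].astype(float),.014)[:2]*1000 for p in q])
        r=cv2.minAreaRect(w);print(n,r, cv2.boundingRect(q))
E
```

```text
elbow [ 0.427  -0.0654  0.0468] 0.0010674742254813691 [ 0.4274 -0.0644] [ 0.4321 -0.065 ]
small [0.428  0.0677 0.0345] 0.00013529353810703667 [0.4283 0.0674] [0.4303 0.068 ]
bush [0.558  0.0175 0.0194] 0.0003630600995575613 [0.5579 0.0178] [0.5588 0.0174]
large [ 0.6601 -0.0721  0.0408] 0.00021011946456356469 [ 0.6596 -0.0716] [ 0.6637 -0.071 ]
straight [0.676  0.0847 0.0549] 0.0009199561660133411 [0.6757 0.0852] [0.6774 0.0842]
smallfl [0.4256 0.0683 0.004 ]
largefl [ 0.6594 -0.0722  0.004 ]
strfl [0.6753 0.0839 0.008 ]
ears [array([ 0.4237, -0.0364]), array([ 0.4298, -0.0951])] [ 0.4267 -0.0658]
side 0.05423834218693109 44.84496866683237
side 0.05473309209134217 44.20392791066868
side 0.0536117710401736 45.06809908439658
side 0.05493845143198128 44.86021781322949
top ((518.3076171875, -289.9595947265625), (195.9428253173828, 102.3908920288086), 11.667860984802246) (427, 193, 68, 101)
top ((524.3770751953125, 306.26153564453125), (103.36536407470703, 292.60223388671875), 88.6454086303711) (149, 169, 56, 141)
scene ((526.466552734375, -290.0833740234375), (211.17282104492188, 103.9717025756836), 11.871195793151855) (187, 142, 57, 52)
scene ((531.7613525390625, 305.0808410644531), (101.34571838378906, 305.4883117675781), 88.67281341552734) (450, 156, 56, 95)
```

Triangulated heights agree with the text to within 1–3 mm, and so do the tray sizes. That's good enough to start. First I'll swing towards the elbow, with tool yaw 6° to match its ear line.

Emit:
{"fn": "jog_arm", "kwargs": {
  "commands": [
    {"tx": 0.839, "ty": -0.725, "spin": 0.188, "jaw": 0.3},
    {"tx": 0.839, "ty": -0.725, "spin": 0.188, "jaw": 0.3},
    {"tx": 0.839, "ty": -0.725, "spin": 0.188, "jaw": 0.3},
    {"tx": 0.839, "ty": -0.725, "spin": 0.188, "jaw": 0.3},
    {"tx": 0.839, "ty": -0.725, "spin": 0.188, "jaw": 0.3},
    {"tx": 0.839, "ty": -0.725, "spin": 0.188, "jaw": 0.3},
    {"tx": 0.839, "ty": -0.725, "spin": 0.188, "jaw": 0.3},
    {"tx": 0.839, "ty": -0.725, "spin": 0.188, "jaw": 0.3},
    {"tx": 0.839, "ty": -0.725, "spin": 0.188, "jaw": 0.3}
  ]
}}

```text
invalid input at $.commands[0]: expected keys tx, ty, tz, spin, jaw
```

Emit:
{"fn": "jog_arm", "kwargs": {
  "commands": [
    {"tx": 0.839, "ty": -0.725, "tz": 0, "spin": 0.188, "jaw": 0.3},
    {"tx": 0.839, "ty": -0.725, "tz": 0, "spin": 0.188, "jaw": 0.3},
    {"tx": 0.839, "ty": -0.725, "tz": 0, "spin": 0.188, "jaw": 0.3},
    {"tx": 0.839, "ty": -0.725, "tz": 0, "spin": 0.188, "jaw": 0.3},
    {"tx": 0.839, "ty": -0.725, "tz": 0, "spin": 0.188, "jaw": 0.3},
    {"tx": 0.839, "ty": -0.725, "tz": 0, "spin": 0.188, "jaw": 0.3},
    {"tx": 0.839, "ty": -0.725, "tz": 0, "spin": 0.188, "jaw": 0.3},
    {"tx": 0.839, "ty": -0.725, "tz": 0, "spin": 0.188, "jaw": 0.3},
    {"tx": 0.839, "ty": -0.725, "tz": 0, "spin": 0.188, "jaw": 0.3}
  ]
}}

```text
time: 1.0
tcp_pos: [0.4002, -0.3001, 0.2312]
tool_rot: [3.137, 0.167, -0.001]
wrist_force: [0.9, -0.4, -0.8]
finger_gap: 0.0596
finger_force: 0.0
```

Emit:
{"fn": "jog_arm", "kwargs": {
  "commands": [
    {"tx": 0.171, "ty": -0.768, "tz": 0.2, "spin": 0, "jaw": 0.3},
    {"tx": 0.171, "ty": -0.768, "tz": 0.2, "spin": 0, "jaw": 0.3},
    {"tx": 0.171, "ty": -0.768, "tz": 0.2, "spin": 0, "jaw": 0.3},
    {"tx": 0.171, "ty": -0.768, "tz": 0.2, "spin": 0, "jaw": 0.3},
    {"tx": 0.171, "ty": -0.768, "tz": 0.2, "spin": 0, "jaw": 0.3},
    {"tx": 0.171, "ty": -0.768, "tz": 0.2, "spin": 0, "jaw": 0.3},
    {"tx": 0.171, "ty": -0.768, "tz": 0.45, "spin": 0, "jaw": 0.3},
    {"tx": 0.171, "ty": -0.768, "tz": 0.45, "spin": 0, "jaw": 0.3},
    {"tx": 0.171, "ty": -0.768, "tz": 0.45, "spin": 0, "jaw": 0.3}
  ]
}}

```text
time: 1.9
tcp_pos: [0.4246, -0.0676, 0.0935]
tool_rot: [-3.137, -0.16, 0.011]
wrist_force: [0.3, -0.2, -0.2]
finger_gap: 0.0595
finger_force: 0.0
```

Run:
```python
from h import *
o=env.get_obs();print(o['joint_positions'].round(2))
a=env.camera('top')[:,:,::-1][220:340,260:440];b=env.camera('scene')[:,:,::-1][60:200,240:420]
f=lambda i:cv2.resize(i,(540,400 if i is b else 360),interpolation=cv2.INTER_CUBIC)
cv2.imwrite('pics/c1.png',cv2.resize(np.vstack([f(a),f(b)]),(426,600)))
```

```text
[ 0.3   0.34 -0.25  2.21  0.14  0.61 -1.53]
```

View pics/c1.png

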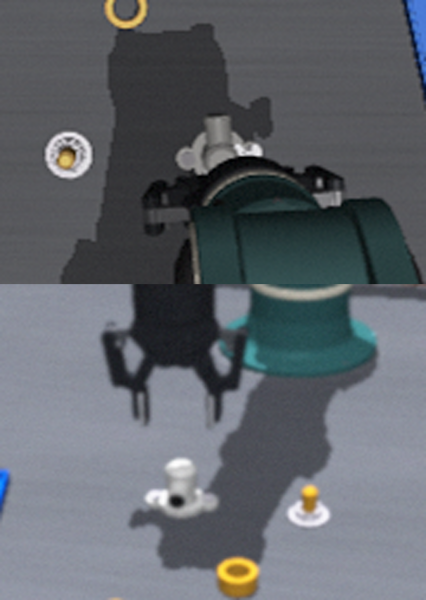

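The picture shows the gripper astride the elbow, jaws to its left and right as intended. Descending.

Emit:
{"fn": "jog_arm", "kwargs": {
  "commands": [
    {"tx": 0, "ty": 0, "tz": 0.13, "spin": 0, "jaw": 0.3},
    {"tx": 0, "ty": 0, "tz": 0.263, "spin": 0, "jaw": 0.3},
    {"tx": 0, "ty": 0, "tz": 0.263, "spin": 0, "jaw": 0.3},
    {"tx": 0, "ty": 0, "tz": 0.263, "spin": 0, "jaw": 0.3}
  ]
}}

```text
time: 2.4
tcp_pos: [0.428, -0.0665, 0.0185]
tool_rot: [3.137, 0.163, 0.001]
wrist_force: [0.9, 0.1, 0.0]
finger_gap: 0.0599
finger_force: 0.0
```

Emit:
{"fn": "jog_arm", "kwargs": {
  "commands": [
    {"tx": 0, "ty": 0, "tz": 0, "spin": 0, "jaw": 1},
    {"tx": 0, "ty": 0, "tz": 0, "spin": 0, "jaw": 1},
    {"tx": 0, "ty": 0, "tz": 0, "spin": 0, "jaw": 1},
    {"tx": 0, "ty": 0, "tz": 0, "spin": 0, "jaw": 1},
    {"tx": 0, "ty": 0, "tz": 0, "spin": 0, "jaw": 1},
    {"tx": 0, "ty": 0, "tz": 0, "spin": 0, "jaw": 1},
    {"tx": 0, "ty": 0, "tz": -0.1, "spin": 0, "jaw": 1},
    {"tx": 0, "ty": 0, "tz": -0.35, "spin": 0, "jaw": 1},
    {"tx": 0, "ty": 0, "tz": -0.35, "spin": 0, "jaw": 1},
    {"tx": 0, "ty": 0, "tz": -0.35, "spin": 0, "jaw": 1}
  ]
}}

```text
time: 3.4
tcp_pos: [0.4303, -0.0665, 0.1271]
tool_rot: [3.135, 0.163, 0.016]
wrist_force: [0.8, -0.7, -1.6]
finger_gap: 0.0301
finger_force: 60.0
```

Emit:
{"fn": "jog_arm", "kwargs": {
  "commands": [
    {"tx": 0.286, "ty": -0.808, "tz": 0, "spin": 0.067, "jaw": 1},
    {"tx": 0.286, "ty": -0.808, "tz": 0, "spin": 0.067, "jaw": 1},
    {"tx": 0.286, "ty": -0.808, "tz": 0, "spin": 0.067, "jaw": 1},
    {"tx": 0.286, "ty": -0.808, "tz": 0, "spin": 0.067, "jaw": 1},
    {"tx": 0.286, "ty": -0.808, "tz": 0, "spin": 0.067, "jaw": 1},
    {"tx": 0.286, "ty": -0.808, "tz": 0, "spin": 0.067, "jaw": 1},
    {"tx": 0.286, "ty": -0.808, "tz": 0, "spin": 0.067, "jaw": 1},
    {"tx": 0.286, "ty": -0.808, "tz": 0, "spin": 0.067, "jaw": 1}
  ]
}}

```text
time: 4.2
tcp_pos: [0.4866, 0.1825, 0.1219]
tool_rot: [3.14, -0.003, -0.002]
wrist_force: [0.5, -0.7, -0.9]
finger_gap: 0.0298
finger_force: 60.1
```

Emit:
{"fn": "jog_arm", "kwargs": {
  "commands": [
    {"tx": 0.123, "ty": -0.405, "tz": 0, "spin": 0, "jaw": 1},
    {"tx": 0.123, "ty": -0.405, "tz": 0, "spin": 0, "jaw": 1},
    {"tx": 0.123, "ty": -0.405, "tz": 0, "spin": 0, "jaw": 1},
    {"tx": 0.123, "ty": -0.405, "tz": 0, "spin": 0, "jaw": 1},
    {"tx": 0.123, "ty": -0.405, "tz": 0, "spin": 0, "jaw": 1},
    {"tx": 0.123, "ty": -0.405, "tz": 0.15, "spin": 0, "jaw": 1},
    {"tx": 0.123, "ty": -0.405, "tz": 0.28, "spin": 0, "jaw": 1},
    {"tx": 0.123, "ty": -0.405, "tz": 0.3, "spin": 0, "jaw": 1},
    {"tx": 0.123, "ty": -0.405, "tz": 0.32, "spin": 0, "jaw": 1},
    {"tx": 0.123, "ty": -0.405, "tz": 0.335, "spin": 0, "jaw": 1},
    {"tx": 0.123, "ty": -0.405, "tz": 0.335, "spin": 0, "jaw": 1}
  ]
}}

```text
time: 5.3
tcp_pos: [0.5257, 0.3056, 0.0242]
tool_rot: [-3.141, 0.003, -0.005]
wrist_force: [-0.1, -0.5, -1.3]
finger_gap: 0.0301
finger_force: 60.2
```

Emit:
{"fn": "jog_arm", "kwargs": {
  "commands": [
    {"tx": 0, "ty": 0, "tz": 0.005, "spin": 0, "jaw": 1},
    {"tx": 0, "ty": 0, "tz": 0.005, "spin": 0, "jaw": 1}
  ]
}}

```text
time: 5.5
tcp_pos: [0.5257, 0.3057, 0.024]
tool_rot: [-3.141, 0.002, -0.005]
wrist_force: [-4.1, -3.9, 13.3]
finger_gap: 0.0304
finger_force: 61.8
```

Emit:
{"fn": "jog_arm", "kwargs": {
  "commands": [
    {"tx": 0, "ty": 0, "tz": 0, "spin": 0, "jaw": 0.35},
    {"tx": 0, "ty": 0, "tz": 0, "spin": 0, "jaw": 0.35},
    {"tx": 0, "ty": 0, "tz": 0, "spin": 0, "jaw": 0.35},
    {"tx": 0, "ty": 0, "tz": 0, "spin": 0, "jaw": 0.35},
    {"tx": 0, "ty": 0, "tz": -0.1, "spin": 0, "jaw": 0.35},
    {"tx": 0, "ty": 0, "tz": -0.3, "spin": 0, "jaw": 0.35},
    {"tx": 0, "ty": 0, "tz": -0.3, "spin": 0, "jaw": 0.35},
    {"tx": -0.323, "ty": 0.793, "tz": -0.3, "spin": 0, "jaw": 0.45},
    {"tx": -0.323, "ty": 0.793, "tz": -0.3, "spin": 0, "jaw": 0.45},
    {"tx": -0.323, "ty": 0.793, "tz": -0.3, "spin": 0, "jaw": 0.45},
    {"tx": -0.323, "ty": 0.793, "tz": -0.3, "spin": 0, "jaw": 0.45},
    {"tx": -0.323, "ty": 0.793, "tz": -0.3, "spin": 0, "jaw": 0.45}
  ]
}}

```text
time: 6.7
tcp_pos: [0.4288, 0.0724, 0.1102]
tool_rot: [3.141, -0.001, 0.0]
wrist_force: [1.2, -0.4, -0.1]
finger_gap: 0.0473
finger_force: 0.0
```

Emit:
{"fn": "jog_arm", "kwargs": {
  "commands": [
    {"tx": 0, "ty": 0, "tz": 0.1, "spin": 0, "jaw": 0.45},
    {"tx": 0, "ty": 0, "tz": 0.25, "spin": 0, "jaw": 0.45},
    {"tx": 0, "ty": 0, "tz": 0.32, "spin": 0, "jaw": 0.45},
    {"tx": 0, "ty": 0, "tz": 0.32, "spin": 0, "jaw": 0.45},
    {"tx": 0, "ty": 0, "tz": 0.32, "spin": 0, "jaw": 1},
    {"tx": 0, "ty": 0, "tz": 0.32, "spin": 0, "jaw": 1},
    {"tx": 0, "ty": 0, "tz": 0.32, "spin": 0, "jaw": 1},
    {"tx": 0, "ty": 0, "tz": 0.32, "spin": 0, "jaw": 1},
    {"tx": 0, "ty": 0, "tz": 0.32, "spin": 0, "jaw": 1},
    {"tx": 0, "ty": 0, "tz": 0.32, "spin": 0, "jaw": 1}
  ]
}}

```text
time: 7.7
tcp_pos: [0.4308, 0.0744, 0.0157]
tool_rot: [-3.141, 0.001, -0.004]
wrist_force: [-1.5, 0.2, 8.2]
finger_gap: 0.0136
finger_force: 59.0
```

Emit:
{"fn": "jog_arm", "kwargs": {
  "commands": [
    {"tx": 0, "ty": 0, "tz": -0.1, "spin": 0, "jaw": 1},
    {"tx": 0, "ty": 0, "tz": -0.3, "spin": 0, "jaw": 1},
    {"tx": 0, "ty": 0, "tz": -0.3, "spin": 0, "jaw": 1},
    {"tx": -0.006, "ty": -0.781, "tz": -0.3, "spin": 0, "jaw": 1},
    {"tx": -0.006, "ty": -0.781, "tz": -0.3, "spin": 0, "jaw": 1},
    {"tx": -0.006, "ty": -0.781, "tz": -0.3, "spin": 0, "jaw": 1},
    {"tx": -0.006, "ty": -0.781, "tz": -0.3, "spin": 0, "jaw": 1},
    {"tx": -0.006, "ty": -0.781, "tz": -0.3, "spin": 0, "jaw": 1},
    {"tx": -0.006, "ty": -0.781, "tz": -0.3, "spin": 0, "jaw": 1},
    {"tx": -0.006, "ty": -0.781, "tz": -0.3, "spin": 0, "jaw": 1}
  ]
}}

```text
time: 8.7
tcp_pos: [0.4276, 0.3086, 0.1041]
tool_rot: [3.141, 0.002, -0.001]
wrist_force: [0.6, 0.1, -1.6]
finger_gap: 0.0134
finger_force: 58.9
```

Run:
```python
from h import *
b=env.camera('scene')[:,:,::-1][60:260,260:540]
cv2.imwrite('pics/c2.png',cv2.resize(b,None,fx=2.8,fy=2.8,interpolation=cv2.INTER_CUBIC))
```

```text
(no output)
```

View pics/c2.png

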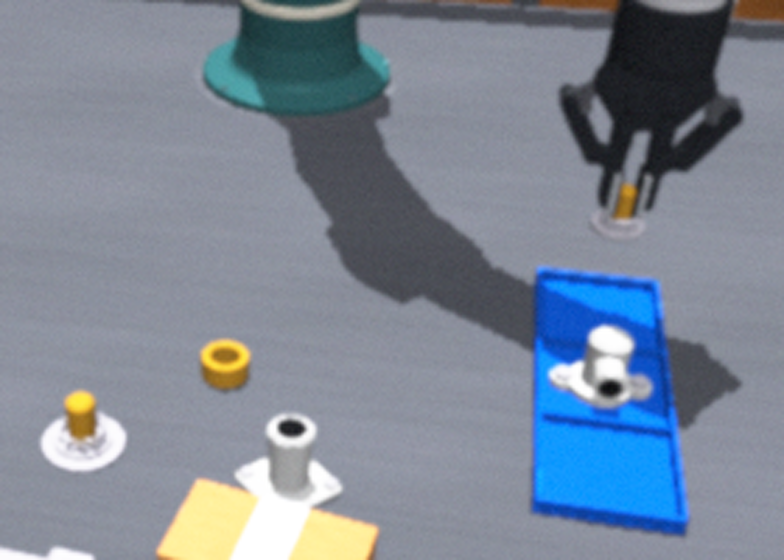

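Elbow stands upright in the middle compartment; the small thermostat is held over the near compartment. Lowering it.

Emit:
{"fn": "jog_arm", "kwargs": {
  "commands": [
    {"tx": 0, "ty": 0, "tz": 0.15, "spin": 0, "jaw": 1},
    {"tx": 0, "ty": 0, "tz": 0.24, "spin": 0, "jaw": 1},
    {"tx": 0, "ty": 0, "tz": 0.26, "spin": 0, "jaw": 1},
    {"tx": 0, "ty": 0, "tz": 0.275, "spin": 0, "jaw": 1},
    {"tx": 0, "ty": 0, "tz": 0.285, "spin": 0, "jaw": 1},
    {"tx": 0, "ty": 0, "tz": 0.285, "spin": 0, "jaw": 1}
  ]
}}

```text
time: 9.35
tcp_pos: [0.4292, 0.3086, 0.0201]
tool_rot: [-3.141, 0.002, -0.003]
wrist_force: [0.9, 1.4, -1.1]
finger_gap: 0.0136
finger_force: 59.0
```

Emit:
{"fn": "jog_arm", "kwargs": {
  "commands": [
    {"tx": 0, "ty": 0, "tz": 0.004, "spin": 0, "jaw": 1},
    {"tx": 0, "ty": 0, "tz": 0.004, "spin": 0, "jaw": 1},
    {"tx": 0, "ty": 0, "tz": 0.004, "spin": 0, "jaw": 0.6},
    {"tx": 0, "ty": 0, "tz": 0.004, "spin": 0, "jaw": 0.6},
    {"tx": 0, "ty": 0, "tz": 0.004, "spin": 0, "jaw": 0.6},
    {"tx": 0, "ty": 0, "tz": 0.004, "spin": 0, "jaw": 0.6},
    {"tx": 0, "ty": 0, "tz": -0.1, "spin": 0, "jaw": 0.6},
    {"tx": 0, "ty": 0, "tz": -0.3, "spin": 0, "jaw": 0.6},
    {"tx": 0, "ty": 0, "tz": -0.3, "spin": 0, "jaw": 0.6},
    {"tx": 0, "ty": 0, "tz": -0.3, "spin": 0, "jaw": 0.6}
  ]
}}

```text
time: 10.35
tcp_pos: [0.4294, 0.3092, 0.1108]
tool_rot: [-3.139, 0.002, -0.006]
wrist_force: [0.4, -0.3, -0.6]
finger_gap: 0.0342
finger_force: 0.0
```

Emit:
{"fn": "jog_arm", "kwargs": {
  "commands": [
    {"tx": 0.433, "ty": 0.968, "tz": 0, "spin": 0, "jaw": 0.25},
    {"tx": 0.433, "ty": 0.968, "tz": 0, "spin": 0, "jaw": 0.25},
    {"tx": 0.433, "ty": 0.968, "tz": 0, "spin": 0, "jaw": 0.25},
    {"tx": 0.433, "ty": 0.968, "tz": 0, "spin": 0, "jaw": 0.25},
    {"tx": 0.433, "ty": 0.968, "tz": 0, "spin": 0, "jaw": 0.25},
    {"tx": 0.433, "ty": 0.968, "tz": 0, "spin": 0, "jaw": 0.25},
    {"tx": 0.433, "ty": 0.968, "tz": 0, "spin": 0, "jaw": 0.25},
    {"tx": 0.433, "ty": 0.968, "tz": 0, "spin": 0, "jaw": 0.25},
    {"tx": 0.433, "ty": 0.968, "tz": 0.15, "spin": 0, "jaw": 0.25},
    {"tx": 0.433, "ty": 0.968, "tz": 0.2, "spin": 0, "jaw": 0.25},
    {"tx": 0.433, "ty": 0.968, "tz": 0.2, "spin": 0, "jaw": 0.25}
  ]
}}

```text
time: 11.45
tcp_pos: [0.5544, 0.0191, 0.0456]
tool_rot: [-3.141, -0.002, 0.012]
wrist_force: [0.5, 0.8, 0.7]
finger_gap: 0.0636
finger_force: 0.0
```

Emit:
{"fn": "jog_arm", "kwargs": {
  "commands": [
    {"tx": 0, "ty": 0, "tz": 0.1, "spin": 0, "jaw": 0.25},
    {"tx": 0, "ty": 0, "tz": 0.148, "spin": 0, "jaw": 0.25},
    {"tx": 0, "ty": 0, "tz": 0.148, "spin": 0, "jaw": 0.25},
    {"tx": 0, "ty": 0, "tz": 0.148, "spin": 0, "jaw": 0.25}
  ]
}}

```text
time: 11.85
tcp_pos: [0.5581, 0.0184, 0.0051]
tool_rot: [-3.142, 0.0, -0.001]
wrist_force: [0.6, -0.1, 0.2]
finger_gap: 0.0639
finger_force: 0.0
```

Centred on the bush. Close and lift.

Emit:
{"fn": "jog_arm", "kwargs": {
  "commands": [
    {"tx": 0, "ty": 0, "tz": 0, "spin": 0, "jaw": 1},
    {"tx": 0, "ty": 0, "tz": 0, "spin": 0, "jaw": 1},
    {"tx": 0, "ty": 0, "tz": 0, "spin": 0, "jaw": 1},
    {"tx": 0, "ty": 0, "tz": 0, "spin": 0, "jaw": 1},
    {"tx": 0, "ty": 0, "tz": 0, "spin": 0, "jaw": 1},
    {"tx": 0, "ty": 0, "tz": 0, "spin": 0, "jaw": 1},
    {"tx": 0, "ty": 0, "tz": -0.1, "spin": 0, "jaw": 1},
    {"tx": 0, "ty": 0, "tz": -0.35, "spin": 0, "jaw": 1},
    {"tx": 0, "ty": 0, "tz": -0.35, "spin": 0, "jaw": 1},
    {"tx": 0, "ty": 0, "tz": -0.35, "spin": 0, "jaw": 1}
  ]
}}

```text
time: 12.85
tcp_pos: [0.5608, 0.018, 0.1141]
tool_rot: [-3.142, 0.002, -0.014]
wrist_force: [1.0, 0.0, -1.3]
finger_gap: 0.0351
finger_force: 60.5
```

Emit:
{"fn": "jog_arm", "kwargs": {
  "commands": [
    {"tx": 0.207, "ty": -0.955, "tz": 0, "spin": 0, "jaw": 1},
    {"tx": 0.207, "ty": -0.955, "tz": 0, "spin": 0, "jaw": 1},
    {"tx": 0.207, "ty": -0.955, "tz": 0, "spin": 0, "jaw": 1},
    {"tx": 0.207, "ty": -0.955, "tz": 0, "spin": 0, "jaw": 1},
    {"tx": 0.207, "ty": -0.955, "tz": 0, "spin": 0, "jaw": 1},
    {"tx": 0.207, "ty": -0.955, "tz": 0, "spin": 0, "jaw": 1},
    {"tx": 0.207, "ty": -0.955, "tz": 0, "spin": 0, "jaw": 1},
    {"tx": 0.207, "ty": -0.955, "tz": 0, "spin": 0, "jaw": 1},
    {"tx": 0.207, "ty": -0.955, "tz": 0.15, "spin": 0, "jaw": 1},
    {"tx": 0.207, "ty": -0.955, "tz": 0.25, "spin": 0, "jaw": 1},
    {"tx": 0.207, "ty": -0.955, "tz": 0.25, "spin": 0, "jaw": 1}
  ]
}}

```text
time: 13.95
tcp_pos: [0.6168, 0.2994, 0.0288]
tool_rot: [3.135, -0.005, -0.014]
wrist_force: [-0.1, -0.6, -1.2]
finger_gap: 0.0354
finger_force: 60.6
```

Emit:
{"fn": "jog_arm", "kwargs": {
  "commands": [
    {"tx": 0, "ty": 0, "tz": 0.04, "spin": 0, "jaw": 1},
    {"tx": 0, "ty": 0, "tz": 0.065, "spin": 0, "jaw": 1},
    {"tx": 0, "ty": 0, "tz": 0.078, "spin": 0, "jaw": 1},
    {"tx": 0, "ty": 0, "tz": 0.086, "spin": 0, "jaw": 1},
    {"tx": 0, "ty": 0, "tz": 0.086, "spin": 0, "jaw": 1}
  ]
}}

```text
time: 14.45
tcp_pos: [0.6207, 0.3044, 0.0103]
tool_rot: [3.142, -0.002, 0.002]
wrist_force: [-1.6, -1.3, 3.7]
finger_gap: 0.0358
finger_force: 61.1
```

Emit:
{"fn": "jog_arm", "kwargs": {
  "commands": [
    {"tx": 0, "ty": 0, "tz": 0, "spin": 0, "jaw": 0.4},
    {"tx": 0, "ty": 0, "tz": 0, "spin": 0, "jaw": 0.4},
    {"tx": 0, "ty": 0, "tz": 0, "spin": 0, "jaw": 0.4},
    {"tx": 0, "ty": 0, "tz": -0.1, "spin": 0, "jaw": 0.4},
    {"tx": 0, "ty": 0, "tz": -0.25, "spin": 0, "jaw": 0.4},
    {"tx": 0, "ty": 0, "tz": -0.4, "spin": 0, "jaw": 0.4},
    {"tx": 0.185, "ty": 0.732, "tz": -0.4, "spin": 0, "jaw": 0.3},
    {"tx": 0.185, "ty": 0.732, "tz": -0.4, "spin": 0, "jaw": 0.3},
    {"tx": 0.185, "ty": 0.732, "tz": -0.4, "spin": 0, "jaw": 0.3},
    {"tx": 0.185, "ty": 0.732, "tz": -0.4, "spin": 0, "jaw": 0.3},
    {"tx": 0.185, "ty": 0.732, "tz": -0.4, "spin": 0, "jaw": 0.3},
    {"tx": 0.185, "ty": 0.732, "tz": -0.4, "spin": 0, "jaw": 0.3}
  ]
}}

```text
time: 15.65
tcp_pos: [0.677, 0.077, 0.1284]
tool_rot: [3.138, -0.015, 0.001]
wrist_force: [-0.2, 0.5, -0.7]
finger_gap: 0.0598
finger_force: 0.0
```

Run:
```python
from h import *
b=env.camera('scene')[:,:,::-1][80:320,260:540];a=env.camera('top')[:,:,::-1][70:320,130:400]
cv2.imwrite('pics/c3.png',np.hstack([cv2.resize(i,(400,360),interpolation=cv2.INTER_CUBIC) for i in(a,b)]))
```

```text
(no output)
```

View pics/c3.png

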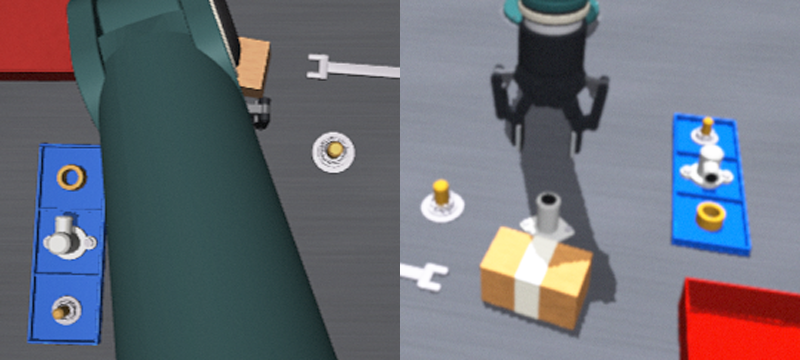

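All three parts stand upright in tray3. The gripper is above the straight housing and clear of the carton.

Emit:
{"fn": "jog_arm", "kwargs": {
  "commands": [
    {"tx": 0, "ty": 0, "tz": 0.12, "spin": 0, "jaw": 0.3},
    {"tx": 0, "ty": 0, "tz": 0.25, "spin": 0, "jaw": 0.3},
    {"tx": 0, "ty": 0, "tz": 0.357, "spin": 0, "jaw": 0.3},
    {"tx": 0, "ty": 0, "tz": 0.357, "spin": 0, "jaw": 0.3},
    {"tx": 0, "ty": 0, "tz": 0.357, "spin": 0, "jaw": 0.3}
  ]
}}

```text
time: 16.25
tcp_pos: [0.6752, 0.0868, 0.0218]
tool_rot: [-3.141, -0.002, 0.001]
wrist_force: [1.4, 0.1, 1.2]
finger_gap: 0.06
finger_force: 0.0
```

Emit:
{"fn": "jog_arm", "kwargs": {
  "commands": [
    {"tx": 0, "ty": 0, "tz": 0, "spin": 0, "jaw": 1},
    {"tx": 0, "ty": 0, "tz": 0, "spin": 0, "jaw": 1},
    {"tx": 0, "ty": 0, "tz": 0, "spin": 0, "jaw": 1},
    {"tx": 0, "ty": 0, "tz": 0, "spin": 0, "jaw": 1},
    {"tx": 0, "ty": 0, "tz": 0, "spin": 0, "jaw": 1},
    {"tx": 0, "ty": 0, "tz": 0, "spin": 0, "jaw": 1},
    {"tx": 0, "ty": 0, "tz": -0.1, "spin": 0, "jaw": 1},
    {"tx": 0, "ty": 0, "tz": -0.2, "spin": 0, "jaw": 1},
    {"tx": 0, "ty": 0, "tz": -0.35, "spin": 0, "jaw": 1},
    {"tx": 0, "ty": 0, "tz": -0.35, "spin": 0, "jaw": 1}
  ]
}}

```text
time: 17.25
tcp_pos: [0.6798, 0.0856, 0.1343]
tool_rot: [-3.14, 0.002, -0.02]
wrist_force: [1.5, 0.0, -1.8]
finger_gap: 0.0289
finger_force: 59.5
```

Emit:
{"fn": "jog_arm", "kwargs": {
  "commands": [
    {"tx": -0.341, "ty": 0.643, "tz": 0, "spin": 0, "jaw": 1},
    {"tx": -0.341, "ty": 0.643, "tz": 0, "spin": 0, "jaw": 1},
    {"tx": -0.341, "ty": 0.643, "tz": 0, "spin": 0, "jaw": 1},
    {"tx": -0.341, "ty": 0.643, "tz": 0, "spin": 0, "jaw": 1},
    {"tx": -0.341, "ty": 0.643, "tz": 0, "spin": 0, "jaw": 1},
    {"tx": -0.341, "ty": 0.643, "tz": 0, "spin": 0, "jaw": 1}
  ]
}}

```text
time: 17.85
tcp_pos: [0.5709, -0.113, 0.1265]
tool_rot: [3.139, -0.012, -0.002]
wrist_force: [0.4, 0.2, -1.9]
finger_gap: 0.0285
finger_force: 59.8
```

Emit:
{"fn": "jog_arm", "kwargs": {
  "commands": [
    {"tx": -0.341, "ty": 0.643, "tz": 0, "spin": 0.37, "jaw": 1},
    {"tx": -0.341, "ty": 0.643, "tz": 0, "spin": 0.37, "jaw": 1},
    {"tx": -0.341, "ty": 0.643, "tz": 0, "spin": 0.37, "jaw": 1},
    {"tx": -0.341, "ty": 0.643, "tz": 0, "spin": 0.37, "jaw": 1},
    {"tx": -0.341, "ty": 0.643, "tz": 0, "spin": 0.37, "jaw": 1},
    {"tx": -0.341, "ty": 0.643, "tz": 0, "spin": 0.37, "jaw": 1},
    {"tx": -0.341, "ty": 0.643, "tz": 0, "spin": 0.37, "jaw": 1},
    {"tx": -0.341, "ty": 0.643, "tz": 0.15, "spin": 0.37, "jaw": 1},
    {"tx": -0.341, "ty": 0.643, "tz": 0.27, "spin": 0.37, "jaw": 1},
    {"tx": -0.341, "ty": 0.643, "tz": 0.27, "spin": 0.37, "jaw": 1}
  ]
}}

```text
time: 18.85
tcp_pos: [0.4686, -0.2964, 0.0412]
tool_rot: [-3.008, 0.894, 0.014]
wrist_force: [-0.0, 0.3, -1.8]
finger_gap: 0.0288
finger_force: 59.8
```

Emit:
{"fn": "jog_arm", "kwargs": {
  "commands": [
    {"tx": 0, "ty": 0, "tz": 0.035, "spin": 0, "jaw": 1},
    {"tx": 0, "ty": 0, "tz": 0.055, "spin": 0, "jaw": 1},
    {"tx": 0, "ty": 0, "tz": 0.067, "spin": 0, "jaw": 1},
    {"tx": 0, "ty": 0, "tz": 0.07, "spin": 0, "jaw": 1},
    {"tx": 0, "ty": 0, "tz": 0.07, "spin": 0, "jaw": 1}
  ]
}}

```text
time: 19.35
tcp_pos: [0.4719, -0.3007, 0.0281]
tool_rot: [3.01, -0.9, 0.004]
wrist_force: [-5.3, 5.2, 18.4]
finger_gap: 0.0287
finger_force: 62.2
```

Emit:
{"fn": "jog_arm", "kwargs": {
  "commands": [
    {"tx": 0, "ty": 0, "tz": -0.003, "spin": 0, "jaw": 0.4},
    {"tx": 0, "ty": 0, "tz": -0.003, "spin": 0, "jaw": 0.4},
    {"tx": 0, "ty": 0, "tz": -0.003, "spin": 0, "jaw": 0.4},
    {"tx": 0, "ty": 0, "tz": -0.003, "spin": 0, "jaw": 0.4},
    {"tx": 0, "ty": 0, "tz": -0.1, "spin": 0, "jaw": 0.4},
    {"tx": 0, "ty": 0, "tz": -0.25, "spin": 0, "jaw": 0.4},
    {"tx": 0, "ty": 0, "tz": -0.3, "spin": -0.37, "jaw": 0.4},
    {"tx": 0, "ty": 0, "tz": -0.3, "spin": -0.37, "jaw": 0.4},
    {"tx": 0, "ty": 0, "tz": -0.3, "spin": -0.37, "jaw": 0.4},
    {"tx": 0, "ty": 0, "tz": -0.3, "spin": -0.37, "jaw": 0.4},
    {"tx": 0, "ty": 0, "tz": -0.3, "spin": -0.37, "jaw": 0.4}
  ]
}}

```text
time: 20.45
tcp_pos: [0.4704, -0.3011, 0.1144]
tool_rot: [-3.141, 0.001, 0.0]
wrist_force: [0.5, -0.3, 1.0]
finger_gap: 0.0515
finger_force: 0.0
```

Emit:
{"fn": "jog_arm", "kwargs": {
  "commands": [
    {"tx": 0.629, "ty": -0.76, "tz": 0, "spin": 0, "jaw": 0.35},
    {"tx": 0.629, "ty": -0.76, "tz": 0, "spin": 0, "jaw": 0.35},
    {"tx": 0.629, "ty": -0.76, "tz": 0, "spin": 0, "jaw": 0.35},
    {"tx": 0.629, "ty": -0.76, "tz": 0, "spin": 0, "jaw": 0.35},
    {"tx": 0.629, "ty": -0.76, "tz": 0, "spin": 0, "jaw": 0.35},
    {"tx": 0.629, "ty": -0.76, "tz": 0, "spin": 0, "jaw": 0.35},
    {"tx": 0.629, "ty": -0.76, "tz": 0, "spin": 0, "jaw": 0.35},
    {"tx": 0.629, "ty": -0.76, "tz": 0, "spin": 0, "jaw": 0.35},
    {"tx": 0.629, "ty": -0.76, "tz": 0.15, "spin": 0, "jaw": 0.35},
    {"tx": 0.629, "ty": -0.76, "tz": 0.15, "spin": 0, "jaw": 0.35}
  ]
}}

```text
time: 21.45
tcp_pos: [0.6543, -0.0754, 0.0641]
tool_rot: [3.141, -0.008, -0.017]
wrist_force: [-1.7, -0.2, -1.3]
finger_gap: 0.0555
finger_force: 0.0
```

Emit:
{"fn": "jog_arm", "kwargs": {
  "commands": [
    {"tx": 0, "ty": 0, "tz": 0.1, "spin": 0, "jaw": 0.35},
    {"tx": 0, "ty": 0, "tz": 0.157, "spin": 0, "jaw": 0.35},
    {"tx": 0, "ty": 0, "tz": 0.157, "spin": 0, "jaw": 0.35}
  ]
}}

```text
time: 21.75
tcp_pos: [0.657, -0.0743, 0.0203]
tool_rot: [3.141, -0.005, -0.008]
wrist_force: [0.1, 0.4, 0.3]
finger_gap: 0.0556
finger_force: 0.0
```

Emit:
{"fn": "jog_arm", "kwargs": {
  "commands": [
    {"tx": 0, "ty": 0, "tz": 0, "spin": 0, "jaw": 0.4},
    {"tx": 0, "ty": 0, "tz": 0, "spin": 0, "jaw": 1},
    {"tx": 0, "ty": 0, "tz": 0, "spin": 0, "jaw": 1},
    {"tx": 0, "ty": 0, "tz": 0, "spin": 0, "jaw": 1},
    {"tx": 0, "ty": 0, "tz": 0, "spin": 0, "jaw": 1},
    {"tx": 0, "ty": 0, "tz": 0, "spin": 0, "jaw": 1},
    {"tx": 0, "ty": 0, "tz": 0, "spin": 0, "jaw": 1}
  ]
}}

```text
time: 22.45
tcp_pos: [0.6605, -0.0732, 0.0242]
tool_rot: [3.141, -0.001, 0.004]
wrist_force: [-0.2, 0.3, 6.5]
finger_gap: 0.0194
finger_force: 58.8
```

Emit:
{"fn": "jog_arm", "kwargs": {
  "commands": [
    {"tx": 0, "ty": 0, "tz": -0.1, "spin": 0, "jaw": 1},
    {"tx": 0, "ty": 0, "tz": -0.25, "spin": 0, "jaw": 1},
    {"tx": 0, "ty": 0, "tz": -0.3, "spin": 0, "jaw": 1},
    {"tx": -0.317, "ty": 0.693, "tz": -0.3, "spin": 0, "jaw": 1},
    {"tx": -0.317, "ty": 0.693, "tz": -0.3, "spin": 0, "jaw": 1},
    {"tx": -0.317, "ty": 0.693, "tz": -0.3, "spin": 0, "jaw": 1},
    {"tx": -0.317, "ty": 0.693, "tz": -0.3, "spin": 0, "jaw": 1},
    {"tx": -0.317, "ty": 0.693, "tz": -0.3, "spin": 0, "jaw": 1},
    {"tx": -0.317, "ty": 0.693, "tz": -0.3, "spin": 0, "jaw": 1},
    {"tx": -0.317, "ty": 0.693, "tz": -0.3, "spin": 0, "jaw": 1}
  ]
}}

```text
time: 23.45
tcp_pos: [0.5637, -0.2814, 0.1122]
tool_rot: [-3.141, 0.004, 0.0]
wrist_force: [0.2, 1.2, -1.0]
finger_gap: 0.0194
finger_force: 59.1
```

Emit:
{"fn": "jog_arm", "kwargs": {
  "commands": [
    {"tx": 0, "ty": 0, "tz": 0.13, "spin": 0, "jaw": 1},
    {"tx": 0, "ty": 0, "tz": 0.23, "spin": 0, "jaw": 1},
    {"tx": 0, "ty": 0, "tz": 0.26, "spin": 0, "jaw": 1},
    {"tx": 0, "ty": 0, "tz": 0.275, "spin": 0, "jaw": 1},
    {"tx": 0, "ty": 0, "tz": 0.283, "spin": 0, "jaw": 1},
    {"tx": 0, "ty": 0, "tz": 0.283, "spin": 0, "jaw": 1}
  ]
}}

```text
time: 24.05
tcp_pos: [0.5654, -0.2807, 0.0288]
tool_rot: [3.141, -0.0, 0.003]
wrist_force: [0.1, 0.2, -1.4]
finger_gap: 0.0192
finger_force: 59.1
```

Emit:
{"fn": "jog_arm", "kwargs": {
  "commands": [
    {"tx": 0, "ty": 0, "tz": 0.005, "spin": 0, "jaw": 1},
    {"tx": 0, "ty": 0, "tz": 0.005, "spin": 0, "jaw": 1},
    {"tx": 0, "ty": 0, "tz": 0.005, "spin": 0, "jaw": 0.5},
    {"tx": 0, "ty": 0, "tz": 0.005, "spin": 0, "jaw": 0.5},
    {"tx": 0, "ty": 0, "tz": 0.005, "spin": 0, "jaw": 0.5},
    {"tx": 0, "ty": 0, "tz": 0.005, "spin": 0, "jaw": 0.5},
    {"tx": 0, "ty": 0, "tz": -0.1, "spin": 0, "jaw": 0.5},
    {"tx": 0, "ty": 0, "tz": -0.25, "spin": 0, "jaw": 0.5},
    {"tx": 0, "ty": 0, "tz": -0.4, "spin": 0, "jaw": 0.5},
    {"tx": 0, "ty": 0, "tz": -0.4, "spin": 0, "jaw": 0.5}
  ]
}}

```text
time: 25.05
tcp_pos: [0.5683, -0.2825, 0.1545]
tool_rot: [3.136, -0.001, 0.017]
wrist_force: [0.1, 0.0, -0.1]
finger_gap: 0.0427
finger_force: 0.0
```

Emit:
{"fn": "jog_arm", "kwargs": {
  "commands": [
    {"tx": 0, "ty": -0.9, "tz": -0.3, "spin": 0, "jaw": 0.5},
    {"tx": 0, "ty": -0.9, "tz": -0.3, "spin": 0, "jaw": 0.5},
    {"tx": 0, "ty": -0.9, "tz": -0.3, "spin": 0, "jaw": 0.5},
    {"tx": 0, "ty": -0.9, "tz": -0.3, "spin": 0, "jaw": 0.5},
    {"tx": 0, "ty": -0.9, "tz": -0.3, "spin": 0, "jaw": 0.5},
    {"tx": 0, "ty": -0.9, "tz": -0.3, "spin": 0, "jaw": 0.5},
    {"tx": 0, "ty": -0.9, "tz": -0.3, "spin": 0, "jaw": 0.5},
    {"tx": 0, "ty": -0.9, "tz": -0.3, "spin": 0, "jaw": 0.5}
  ]
}}

```text
time: 25.85
tcp_pos: [0.5643, -0.0105, 0.2375]
tool_rot: [3.141, 0.001, 0.0]
wrist_force: [-0.7, -1.2, -0.1]
finger_gap: 0.0426
finger_force: 0.0
```

Run:
```python
from h import *
b=env.camera('scene')[:,:,::-1];a=env.camera('top')[:,:,::-1]
cv2.imwrite('pics/c4.png',np.hstack([cv2.resize(a[150:320],(400,270)) if 0 else cv2.resize(a[140:320,400:520],(400,600),interpolation=2),cv2.resize(a[140:320,130:250],(400,600),interpolation=2)]))
cv2.imwrite('pics/c5.png',cv2.resize(b[100:300,160:540],(798,420),interpolation=2))
```

```text
(no output)
```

View pics/c4.png

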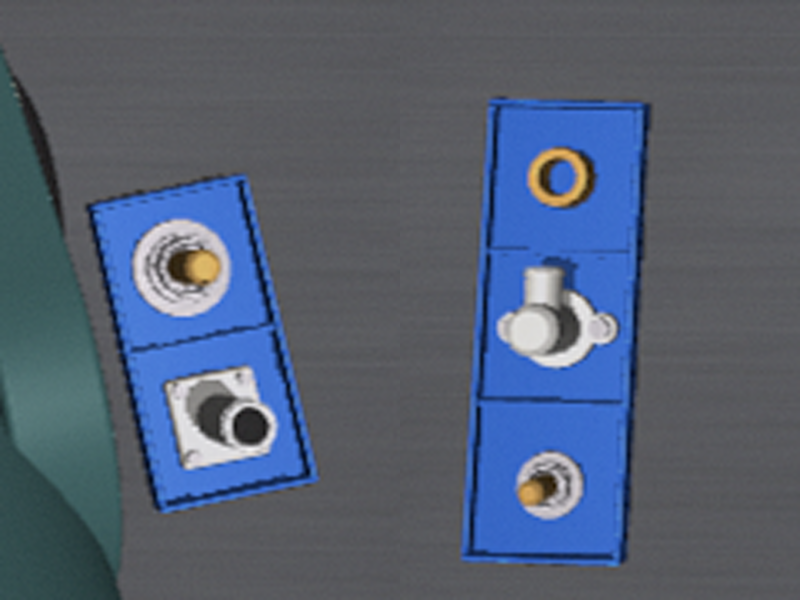

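View pics/c5.png

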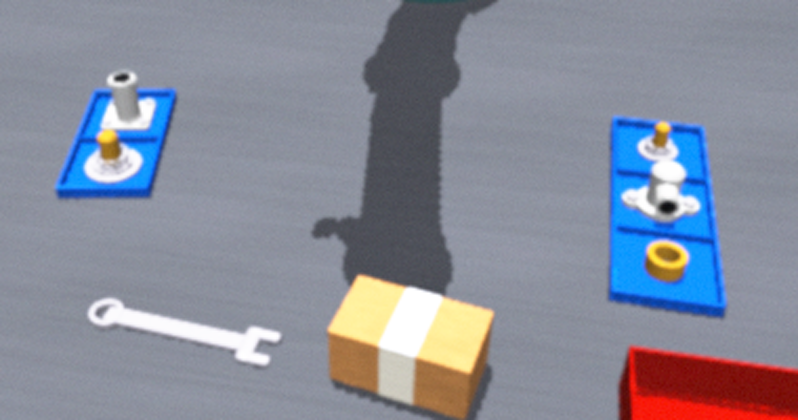

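All five parts stand upright in the right compartments. The carton and wrench don't appear to have moved. Handing in.

```bash
python3 -c "
from plant import env
print(env.finish_job())"
```

```text
the job is handed in; nothing more can be done
None
```

Both kits are made up and handed in at about 26 s: tray3 has the small thermostat, elbow housing (middle) and bush, and tray2 has the straight housing and large thermostat. All stand upright in the last pictures, with the carton and wrench left alone.

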